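# Put the balance weights back in their case in order of size

## Task

The balance check is finished: put the four brass weights back in their wooden case, lined up in order of size, the smallest in the narrowest compartment and so on up to the largest in the widest. Stand each one upright in the middle of its compartment; set them down, do not drop them, and leave the specimen box and the blue cup where they are.

Things in the scene. Friction and masses are not known exactly. Their poses are not given: they have to be found in the camera images.
- weight_50: The smallest of four brass knob weights, 50 g: an upright cylinder 18 mm in diameter up to 20 mm, then a narrow neck and a round knob 17 mm in diameter; 29 mm tall in all. Origin: centre of its underside; z up along its axis. It starts upright on a dark grey mat 3 mm thick.
- weight_100: The second smallest of four brass knob weights, 100 g: an upright cylinder 22 mm in diameter up to 27 mm, then a narrow neck and a round knob 20 mm in diameter; 38 mm tall in all. Origin: centre of its underside; z up along its axis. It starts upright on a dark grey mat 3 mm thick.
- weight_200: The second largest of four brass knob weights, 200 g: an upright cylinder 28 mm in diameter up to 34 mm, then a narrow neck and a round knob 26 mm in diameter; 48 mm tall in all. Origin: centre of its underside; z up along its axis. It starts upright on a dark grey mat 3 mm thick.
- weight_500: The largest of four brass knob weights, 500 g: an upright cylinder 38 mm in diameter up to 44 mm, then a narrow neck and a round knob 35 mm in diameter; 63 mm tall in all. Origin: centre of its underside; z up along its axis. It starts upright on a dark grey mat 3 mm thick.
- cell_50: The narrowest of four compartments in a row in the dark wooden weight case; they widen from one end to the other (+y). Green felt floor, 44 mm along the row (y) by 70 mm across (x). Origin: compartment's centre, 8 mm above the bench, under the 2 mm felt (felt top at 10 mm); walls and dividers (4 mm, outer 8 mm) end 20 mm above the bench. Fixed.
- cell_100: The second narrowest of four compartments in a row in the dark wooden weight case; they widen from one end to the other (+y). Green felt floor, 52 mm along the row (y) by 70 mm across (x). Origin: compartment's centre, 8 mm above the bench, under the 2 mm felt (felt top at 10 mm); walls and dividers (4 mm, outer 8 mm) end 20 mm above the bench. Fixed.
- cell_200: The second widest of four compartments in a row in the dark wooden weight case; they widen from one end to the other (+y). Green felt floor, 60 mm along the row (y) by 70 mm across (x). Origin: compartment's centre, 8 mm above the bench, under the 2 mm felt (felt top at 10 mm); walls and dividers (4 mm, outer 8 mm) end 20 mm above the bench. Fixed.
- cell_500: The widest of four compartments in a row in the dark wooden weight case; they widen from one end to the other (+y). Green felt floor, 70 mm along the row (y) by 70 mm across (x). Origin: compartment's centre, 8 mm above the bench, under the 2 mm felt (felt top at 10 mm); walls and dividers (4 mm, outer 8 mm) end 20 mm above the bench. Fixed.
- specimen_box: Bystander: loose clear plastic specimen box with a white inlay, 62 x 62 x 36 mm. Origin: centre of its underside.
- tool_jar: Bystander: small loose blue ceramic cup, 60 mm in diameter, 50 mm tall. Origin: centre of its underside. (Behind it, at the far edge, stands a fixed white balance 72 mm tall.)
Things that resemble listed ones, but are neither listed nor needed, are in the scene too. Leave any purple or red look-alike of the weight_200 alone.

How it is judged:
By the outcome, as a careful person would: the job done as asked, in the order asked, and still so for the second after the job is handed in, with the robot touching nothing.
It also fails if it takes over 93 s, if anything falls off the work surface, if the arm or the gripper's body presses on something with over 40 N, if the wrist force passes 120 N, or if a joint passes its speed limit or range.

## Robot

A 6-joint arm with a two-finger parallel gripper is mounted at the origin on the work surface. World frame = base frame: x ahead of the robot, y to its left, z up, the work surface at z = 0. Lengths are in m, angles in rad, forces in N, time in s.
With the tool pointing down it reaches from about 0.35 to 0.975 m from the base axis. Payload 4.9 kg.
Tool frame: the origin (TCP) lies at the very end of the fingers, on their centre line; the grasp point (between the pads) lies 19 mm behind it (ctrl.grasp_offset is the distance from the TCP to the grasp point, in m); z points along the fingers, y is the line along which they close (so a half turn about z gives the same grasp; the last joint's range is limited). The gripper opens to 85 mm and grips with 20 to 120 N. Pads are 22 mm wide; open, the fingers measure 114 mm over their backs; the gripper's body (76 mm by 85 mm) begins 54 mm behind the grasp point. The pads swing forward as they close: fully open they stand 13 mm farther back than shut.
Start: joints at [-1.256, 0.053, 1.613, -0, 1.476, -0.119], TCP at [0.263, -0.567, 0.231] pointing down, gripper open.
Joint ranges: [-3.01, 3.01], [-1.01, 2.22], [0.06, 2.58], [-1.02, 4.17], [0.09, 2.62], [-3.14, 3.14]. Speed limits (rad/s): [2.57, 2.57, 3.14, 3.14, 3.14, 3.14].

## Interface

Orientations are given as a rotation vector (axis times angle).
In Python, from station import ctrl, optics gives the robot as it stands.
- The arm moves only by the shell command python3 -m handwheel 'ROWS' [OPENING] [FORCE]. ROWS is JSON, a list of rows, each an object of numbers: "tx", "ty", "tz": the shift along the tool's x, y, z in mm; "roll": the turn about the tool's z in rad. A call has 1 to 12 rows; each row shifts and turns the commanded pose from where the row before left it, along the tool's axes as they then stand; what a row does not reach is not made up. A row lasts 1/12 s, in which the tool goes at most 41.7 mm and 7.16 degrees, less where a joint would pass 70% of its speed; a pose out of reach is approached as far as the arm can. A call with a gripper value outside its range is refused whole. OPENING is the finger opening in mm, from 0 to 85.4, set as the call begins (- or left out, the last holds). The fingers move at their own pace and stop on an object; FORCE is the grip in N (left out, the last holds). Time passes only in rows, so rows that do not move let the fingers close. It gives the time, the measured TCP pose, the force, the opening and the grip force at its end, in the units of the state.
- ctrl.get_obs(): the state, without advancing time (a new reading comes with each control period).
- optics.get_image(name): name is "scene" or "top" or "wrist"; returns (picture, depth): 420x560x3 uint8, red, green, blue; 420x560 float32, m along the optical axis (not along the pixel's ray), 0 where there is no reading.
- optics.camera_params(name): a dict with "mtx" (3x3 intrinsics, pixels), "extrinsics" (4x4, takes a point from camera to world coordinates); the wrist camera has in their place "tool_from_camera" (4x4, takes a point from camera to tool coordinates, whose origin is the TCP and whose axes are the flange's). Camera axes: x right, y down, z forward; pixel columns grow to the right and rows downward; lengths in m; the calibration is good to about 2 mm. The wrist camera is an equidistant fisheye: a pixel r from the principal point sees the ray r / f radians off the axis. A picture is of the moment at which its call begins: read the wrist's pose just before it. camera_params takes no time and is no camera call.
- ctrl.finish_job(): hands the job in; it is judged then, once.
The state is a dict: "t": time; "q": joint angles; "dq": joint speeds; "effort": joint torques, N m; "tool_pos": TCP position; "tool_rot": TCP orientation; "contact_force": force on the tool from outside, world axes, zero at the start; "wrist_torque": the same for the moment, N m; "opening": finger opening in m; "grip_force": force on a finger pad.
Only numpy, scipy, OpenCV 4.12 (cv2) and the standard library are available. Lean on these libraries where they do the work, as an engineer would, in place of code of your own. Each camera call takes 0.05 s, during which the arm holds its last target. There are 200 camera calls.

## Working session

There is one attempt and no reset: what is moved stays moved. The work goes in short steps, Python scripts to look and compute and a shell command to move; the robot and the scene stay as the last step left them, time stands still between calls to the robot, and variables do not carry over. Pictures are saved under pics/ and viewed, at most 14 in all, crops included, and the job is handed in when it is done.

```bash
mkdir -p pics; ls
python3 - <<'E'
from station import ctrl, optics
import cv2,numpy as np
o=ctrl.get_obs(); print({k:np.round(v,4).tolist() for k,v in o.items()}, ctrl.grasp_offset)
for n in ("top","scene"):
    p,d=optics.get_image(n); cv2.imwrite(f"pics/{n}.png",p[:,:,::-1]); np.savez(f"pics/{n}.npz",p=p,d=d)
    c=optics.camera_params(n); print(n,np.round(c["mtx"],1).tolist(),np.round(c["extrinsics"],3).tolist())
E
```

```text
pics
{'t': 0.0, 'q': [-1.256, 0.0534, 1.6143, 0.0, 1.476, -0.119], 'dq': [-0.0005, -0.0019, -0.0, -0.0009, 0.0006, -0.0005], 'effort': [0.0014, -39.3689, -37.0171, 0.0, 0.0072, -0.0], 'tool_pos': [0.2625, -0.5665, 0.23], 'tool_rot': [-3.066, -0.6756, 0.0003], 'contact_force': [0.9717, -0.1869, 0.1241], 'wrist_torque': [0.0112, 0.0134, -0.0204], 'grip_force': 0.0, 'opening': 0.0855} 0.0187
top [[422.3, 0.0, 288.5], [0.0, 422.3, 212.2], [0.0, 0.0, 1.0]] [[-0.076, -0.974, 0.212, 0.336], [-0.997, 0.075, -0.013, -0.005], [-0.003, -0.212, -0.977, 0.951], [0.0, 0.0, 0.0, 1.0]]
scene [[384.5, 0.0, 281.6], [0.0, 384.5, 216.5], [0.0, 0.0, 1.0]] [[0.28, 0.507, -0.815, 1.133], [0.96, -0.162, 0.228, -0.188], [-0.017, -0.847, -0.532, 0.425], [0.0, 0.0, 0.0, 1.0]]
```

View pics/top.png

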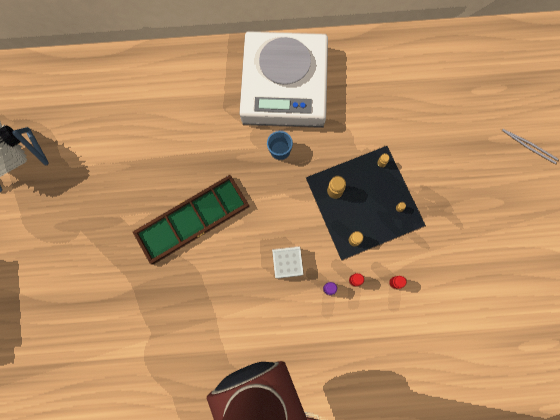

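View pics/scene.png

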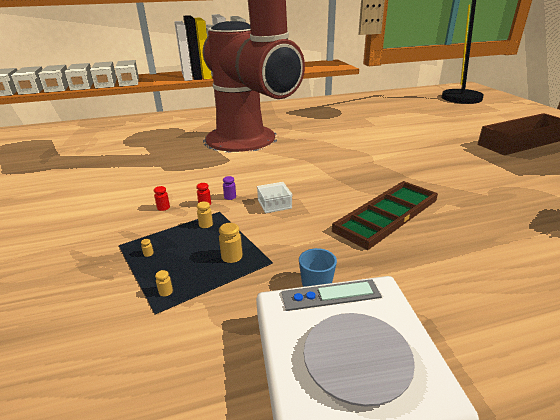

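The top view shows four brass weights on the mat: 500 at (337,187), 200 at (356,239), 100 at (384,160) and 50 at (402,208). The look-alikes to leave are purple (330,288) and red (357,280) and (398,282). The case runs from its wide cell at (157,238) to its narrow cell at (230,196). The specimen box is at (288,262) and the cup at (280,145). The scene view shows the same layout.

```bash
cat > h.py <<'E'
import numpy as np,cv2
from station import ctrl,optics
def cast(n,uv,z):
    c=optics.camera_params(n);K=c["mtx"];T=np.array(c["extrinsics"])
    uv=np.atleast_2d(uv).astype(float)
    r=np.c_[uv,np.ones(len(uv))]@np.linalg.inv(K).T@T[:3,:3].T
    return T[:3,3]+r*((z-T[2,3])/r[:,2])[:,None]
def cloud(n,d):
    c=optics.camera_params(n);K=np.array(c["mtx"]);T=np.array(c["extrinsics"])
    v,u=np.mgrid[:420,:560]
    P=np.stack([(u-K[0,2])/K[0,0]*d,(v-K[1,2])/K[1,1]*d,d],-1)
    return P@T[:3,:3].T+T[:3,3]
E
python3 - <<'E'
from h import *
for n in ("top","scene"):
    f=np.load(f"pics/{n}.npz");p,d=f["p"],f["d"]; W=cloud(n,d); hsv=cv2.cvtColor(p,cv2.COLOR_RGB2HSV)
    inb=(W[...,0]>.3)&(W[...,0]<.8)&(abs(W[...,1])<.5)&(d>0)
    br=(cv2.inRange(hsv,(12,120,60),(32,255,255))>0)&inb&(W[...,2]>.012)
    k,l,s,c=cv2.connectedComponentsWithStats(br.astype(np.uint8))
    print(n)
    for i in range(1,k):
        if s[i,4]<20: continue
        P=W[l==i]; zt=np.percentile(P[:,2],97); Q=P[P[:,2]>zt-.006]
        print("brass",s[i,:4],c[i].round(),"ztop",zt.round(4),"top ctr",Q.mean(0).round(4),"mid",((Q.max(0)+Q.min(0))/2).round(4),"ext",np.ptp(P,axis=0).round(3))
    g=(cv2.inRange(hsv,(45,90,20),(85,255,255))>0)&inb
    k,l,s,c=cv2.connectedComponentsWithStats(g.astype(np.uint8))
    for i in range(1,k):
        if s[i,4]<100: continue
        v,u=np.where(l==i); P=cast(n,np.c_[u,v],.010)
        r=cv2.minAreaRect((P[:,:2]*1000).astype(np.float32)); print("cell",c[i].round(),np.round(r[0],1),np.round(r[1],1),round(r[2],1),"depthz",np.median(W[l==i][:,2]).round(4))
    ylo=(W[...,1]>.03)
    rim=inb&ylo&(W[...,2]>.015)&(W[...,2]<.026)&(hsv[...,2]<130)&~g
    k,l,s,c=cv2.connectedComponentsWithStats(rim.astype(np.uint8)); i=1+np.argmax(s[1:,4])
    v,u=np.where(l==i);P=cast(n,np.c_[u,v],.02)
    r=cv2.minAreaRect((P[:,:2]*1000).astype(np.float32));print("rim",np.round(r[0],1),np.round(r[1],1),r[2],cv2.boxPoints(r).round(0).tolist())
    for nm,lo,hi in(("cup",(100,90,20),(112,255,255)),("red",(0,150,60),(6,255,255)),("pur",(125,80,40),(150,255,255)),("white",(0,0,170),(180,40,255))):
        m=(cv2.inRange(hsv,lo,hi)>0)&inb&(W[...,2]>.015)
        k,l,s,c=cv2.connectedComponentsWithStats(m.astype(np.uint8))
        for i in range(1,k):
            if s[i,4]>60: P=W[l==i]; print(nm,c[i].round(),P.min(0).round(3),P.max(0).round(3))
E
```

```text
top
brass [378 154  11  13] [383. 160.] ztop 0.0434 top ctr [ 0.6428 -0.2447  0.0406] mid [ 0.6429 -0.2444  0.0409] ext [0.02  0.02  0.031]
brass [327 176  19  22] [336. 187.] ztop 0.0683 top ctr [ 0.5837 -0.129   0.0655] mid [ 0.5842 -0.129   0.0667] ext [0.036 0.037 0.059]
brass [397 202   9  10] [401. 206.] ztop 0.0342 top ctr [ 0.5314 -0.2722  0.0317] mid [ 0.5315 -0.272   0.0321] ext [0.017 0.015 0.024]
brass [197 231   8   6] [201. 234.] ztop 0.0209 top ctr [0.5041 0.1826 0.0179] mid [0.5049 0.1832 0.018 ] ext [0.01  0.015 0.008]
brass [349 232  15  14] [356. 238.] ztop 0.0538 top ctr [ 0.4654 -0.1613  0.051 ] mid [ 0.4654 -0.1617  0.0525] ext [0.027 0.027 0.043]
cell [228. 196.] [588.3 117.1] [66.9 42.7] 27.5 depthz 0.0097
cell [209. 208.] [564.1 163.4] [67.  50.8] 27.4 depthz 0.01
cell [185. 222.] [536.4 216.7] [67.1 58.6] 27.6 depthz 0.0098
cell [158. 238.] [504.4 278.4] [66.9 67.8] 27.6 depthz 0.0099
rim [540.3 201.9] [ 89.3 252.9] 27.494348526000977 [[442.0, 293.0], [559.0, 69.0], [638.0, 110.0], [522.0, 335.0]]
cup [279. 143.] [ 0.663 -0.036  0.015] [0.722 0.019 0.053]
re
[... 1323 characters left out ...]
2] 27.46773338317871 [[449.0, 295.0], [568.0, 66.0], [646.0, 107.0], [527.0, 336.0]]
cup [317. 266.] [ 0.665 -0.038  0.015] [0.723 0.02  0.05 ]
cup [310. 295.] [ 0.768 -0.057  0.059] [ 0.784 -0.043  0.065]
cup [298. 297.] [ 0.77  -0.073  0.059] [ 0.782 -0.062  0.065]
red [203. 191.] [ 0.368 -0.166  0.015] [ 0.392 -0.139  0.048]
red [161. 195.] [ 0.354 -0.255  0.015] [ 0.382 -0.228  0.048]
pur [229. 185.] [ 0.353 -0.107  0.015] [ 0.378 -0.081  0.048]
white [274. 191.] [ 0.395 -0.037  0.015] [0.458 0.025 0.037]
white [381. 284.] [ 0.757 -0.014  0.054] [0.8   0.076 0.061]
white [345. 290.] [ 0.766 -0.038  0.06 ] [0.799 0.034 0.065]
white [277. 306.] [ 0.746 -0.123  0.054] [ 0.8   -0.026  0.061]
```

Candidates for each target:
- Brass weights: (402,208), (384,160), (356,239) and (337,187). Their measured heights in order are 29, 38, 48 and 63 mm, which matches the description.
- To be left alone: purple (330,288), red (357,280) and (398,282), and the case clasp at (201,234).

I'll check this in one crop and roll the tool so it closes across the case.

```bash
cat > go.py <<'E'
import sys;from h import *
from scipy.spatial.transform import Rotation as R
o=ctrl.get_obs();M=R.from_rotvec(o["tool_rot"]).as_matrix();t=np.array([float(a) for a in sys.argv[1:4]])/1000
d=M.T@(t-o["tool_pos"])*1000
ya=np.degrees(np.arctan2(M[1,1],M[0,1]));e=(27.5-ya+90)%180-90
print("t %.2f pos"%o["t"],np.round(o["tool_pos"]*1000,1),"shift mm",d.round(1),"roll",round(-np.radians(e),3),"z",M[:,2].round(3),"open",round(o["opening"]*1000,1),"grip",round(o["grip_force"],1),"F",np.round(o["contact_force"],1),"q6",round(o["q"][5],2))
E
python3 -c "
import cv2;p=cv2.imread('pics/top.png')[140:300,300:430];cv2.imwrite('pics/crop1.png',cv2.resize(p,None,fx=3.6,fy=3.6,interpolation=cv2.INTER_CUBIC))"
R='' ; python3 -m handwheel '[{"roll":0.124},{"roll":0.124},{"roll":0.124},{"roll":0.124},{"roll":0.124},{"roll":0.124},{"roll":0.124},{"roll":0.124},{"roll":0.124},{"roll":0.124},{"roll":0.124},{"roll":0.124}]' 45
python3 go.py 532.3 -271.8 110
```

```text
t 0.10 pos [ 262.5 -566.6  230.2] shift mm [ 368.6 -153.9  120.6] roll 1.525 z [-0.001  0.002 -1.   ] open 85.6 grip 0.0 F [ 0.3 -0.6 -0.2] q6 -0.12$[0]: bad value
```

View pics/crop1.png

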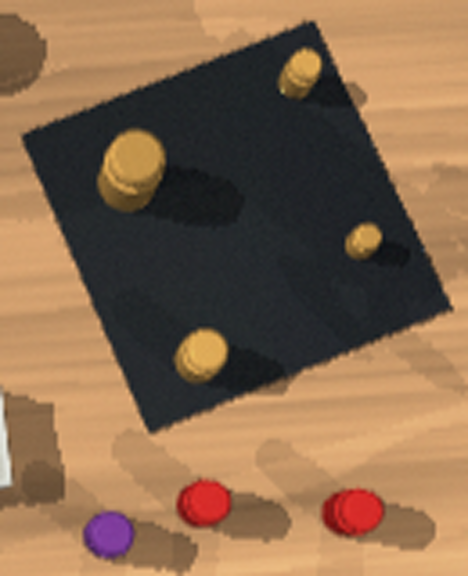

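The crop shows the four brass weights on the mat, biggest at crop (132,170) and smallest at (364,240). The red and purple ones stand off the mat. The roll was refused, so I'll try rows with all four keys.

```bash
python3 -m handwheel '[{"tx":0,"ty":0,"tz":0,"roll":0.12},{"tx":0,"ty":0,"tz":0,"roll":0.12}]' 45
python3 go.py 532.3 -271.8 110
```

```text
t: 0.27
tool_pos: [0.2626, -0.5667, 0.2305]
tool_rot: [-3.126, -0.295, 0.0]
contact_force: [0.2, 0.6, -0.0]
opening: 0.064
grip_force: 0.0
t 0.27 pos [ 262.6 -566.7  230.5] shift mm [ 320.2 -239.1  120.8] roll 1.279 z [-0.     0.001 -1.   ] open 64.0 grip 0.0 F [ 0.2  0.6 -0. ] q6 0.13
```

```bash
python3 -m handwheel '[{"tx":0,"ty":0,"tz":5,"roll":0.116},{"tx":0,"ty":0,"tz":5,"roll":0.116},{"tx":0,"ty":0,"tz":5,"roll":0.116},{"tx":0,"ty":0,"tz":5,"roll":0.116},{"tx":0,"ty":0,"tz":5,"roll":0.116},{"tx":0,"ty":0,"tz":5,"roll":0.116},{"tx":0,"ty":0,"tz":5,"roll":0.116},{"tx":0,"ty":0,"tz":5,"roll":0.116},{"tx":0,"ty":0,"tz":5,"roll":0.116},{"tx":0,"ty":0,"tz":5,"roll":0.116},{"tx":0,"ty":0,"tz":5,"roll":0.119}]' 45 >/dev/null
python3 go.py 532.3 -271.8 130
```

```text
t 1.18 pos [ 262.6 -566.7  175.3] shift mm [-137.  -375.4   45.6] roll -0.0 z [-0.     0.001 -1.   ] open 45.0 grip 0.0 F [ 0.1 -1.1  0.5] q6 1.41
```

```bash
python3 -m handwheel '[{"tx":-11.4,"ty":-31.3,"tz":3.8,"roll":0},{"tx":-11.4,"ty":-31.3,"tz":3.8,"roll":0},{"tx":-11.4,"ty":-31.3,"tz":3.8,"roll":0},{"tx":-11.4,"ty":-31.3,"tz":3.8,"roll":0},{"tx":-11.4,"ty":-31.3,"tz":3.8,"roll":0},{"tx":-11.4,"ty":-31.3,"tz":3.8,"roll":0},{"tx":-11.4,"ty":-31.3,"tz":3.8,"roll":0},{"tx":-11.4,"ty":-31.3,"tz":3.8,"roll":0},{"tx":-11.4,"ty":-31.3,"tz":3.8,"roll":0},{"tx":-11.4,"ty":-31.3,"tz":3.8,"roll":0},{"tx":-11.4,"ty":-31.3,"tz":3.8,"roll":0},{"tx":-11.4,"ty":-31.3,"tz":3.8,"roll":0}]' >/dev/null
python3 go.py 532.3 -271.8 130
cat > wrist.py <<'E'
# wrist picture; brass/green blob rays cast onto planes
import sys;from h import *
from scipy.spatial.transform import Rotation as R
o=ctrl.get_obs();p,d=optics.get_image("wrist");c=optics.camera_params("wrist");K=np.array(c["mtx"]);T=np.array(c["tool_from_camera"])
cv2.imwrite(f"pics/{sys.argv[1]}.png",p[:,:,::-1]);M=R.from_rotvec(o["tool_rot"]).as_matrix()
def wcast(uv,z):
    a=(np.atleast_2d(uv)-K[:2,2])/[K[0,0],K[1,1]];r=np.linalg.norm(a,axis=1,keepdims=True)
    ray=np.c_[a/np.maximum(r,1e-9)*np.sin(r),np.cos(r)]@T[:3,:3].T@M.T
    q=M@T[:3,3]+o["tool_pos"];return (q+ray*((z-q[2])/ray[:,2])[:,None])*1000
hsv=cv2.cvtColor(p,cv2.COLOR_RGB2HSV)
for nm,lo,hi in(("brass",(14,130,60),(32,255,255)),("green",(45,90,20),(85,255,255))):
    k,l,s,cc=cv2.connectedComponentsWithStats(cv2.inRange(hsv,lo,hi))
    for i in range(1,k):
        if s[i,4]<150: continue
        v,u=np.where(l==i)
        if nm=="green":
            q=cv2.minAreaRect(wcast(np.c_[u,v],.010)[:,:2].astype(np.float32));print(nm,cc[i].round(),np.round(q[0],1),np.round(q[1],1),round(q[2],1))
        else: print(nm,s[i],"at z",sys.argv[2],wcast(cc[i],float(sys.argv[2])/1000)[0,:2].round(1))
E
python3 wrist.py w1 20
```

```text
t 2.18 pos [ 531.6 -269.2  130. ] shift mm [2.6 0.6 0. ] roll 0.006 z [-0.001  0.    -1.   ] open 44.6 grip 0.0 F [-0.  -0.5  0.1] q6 2.06
brass [135 152  39  33 909] at z 20 [ 646.2 -246.2]
brass [278 185  23  30 541] at z 20 [ 534.  -274.5]
brass [157 278  35  25 583] at z 20 [ 588.9 -147.3]
brass [ 281  309   31   47 1252] at z 20 [ 466.3 -160. ]
```

View pics/w1.png

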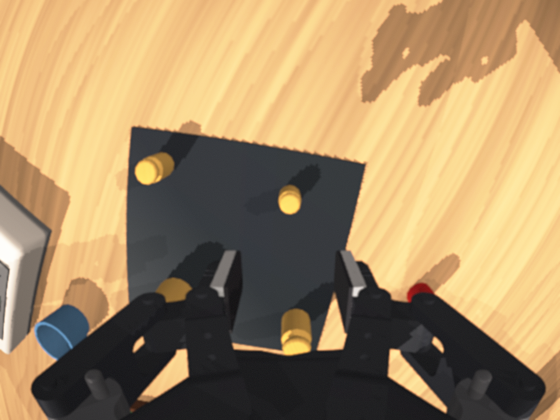

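The wrist view shows the 50 weight at (290,200), between the pads. The 100 is at (154,168), the 200 at (296,332) and the 500 partly hidden at (174,290). All agree with the measured positions to within about 3 mm, so I'll descend and grip.

```bash
python3 -m handwheel '[{"tx":4,"ty":0.6,"tz":10,"roll":0.005},{"tx":0,"ty":0,"tz":16,"roll":0},{"tx":0,"ty":0,"tz":16,"roll":0},{"tx":0,"ty":0,"tz":16,"roll":0},{"tx":0,"ty":0,"tz":16,"roll":0},{"tx":0,"ty":0,"tz":16,"roll":0},{"tx":0,"ty":0,"tz":14,"roll":0},{"tx":0,"ty":0,"tz":12,"roll":0},{"tx":0,"ty":0,"tz":6,"roll":0},{"tx":0,"ty":0,"tz":0,"roll":0}]' >/dev/null
python3 go.py 533 -273 8; python3 wrist.py w2 20
python3 -m handwheel '[{"tx":0,"ty":0,"tz":0,"roll":0},{"tx":0,"ty":0,"tz":0,"roll":0},{"tx":0,"ty":0,"tz":0,"roll":0},{"tx":0,"ty":0,"tz":0,"roll":0},{"tx":0,"ty":0,"tz":0,"roll":0},{"tx":0,"ty":0,"tz":0,"roll":0}]' 0 25; python3 wrist.py w3 20
```

```text
t 3.07 pos [ 530.9 -274.2    6.6] shift mm [-0.1 -2.4 -1.4] roll 0.0 z [-0.003  0.002 -1.   ] open 45.3 grip 0.0 F [-0.1  0.8  0.8] q6 2.06
brass [  26  192   70   63 2825] at z 20 [ 646.3 -245.8]
brass [ 264  249   41   61 2023] at z 20 [ 534.3 -275.2]
brass [130 386  22  27 270] at z 20 [ 572.3 -146.2]
t: 3.62
tool_pos: [0.5333, -0.2752, 0.0101]
tool_rot: [2.686, -1.629, 0.004]
contact_force: [-0.5, -0.1, 5.9]
opening: 0.0166
grip_force: 24.8
brass [  34  194   68   61 2708] at z 20 [ 646.4 -245.7]
brass [ 269  250   39   58 1902] at z 20 [ 534.3 -275.3]
```

View pics/w3.png

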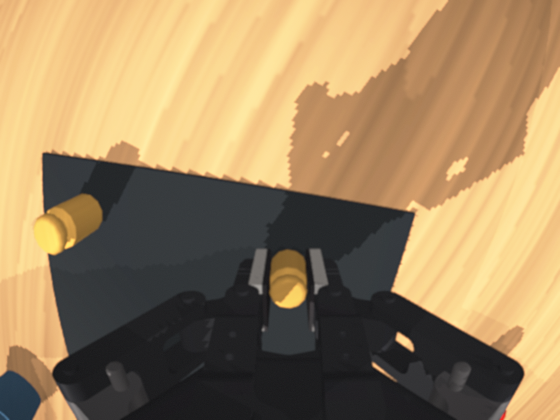

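The wrist view shows the 50 weight at (288,278) held between the pads. I'll lift it and look again.

```bash
python3 -m handwheel '[{"tx":0,"ty":0,"tz":-5,"roll":0},{"tx":0,"ty":0,"tz":-10,"roll":0},{"tx":0,"ty":0,"tz":-20,"roll":0},{"tx":0,"ty":0,"tz":-30,"roll":0},{"tx":0,"ty":0,"tz":-15,"roll":0},{"tx":0,"ty":0,"tz":0,"roll":0}]' ; python3 go.py 587.3 116.5 90
python3 - <<'E'
from h import *
p,d=optics.get_image("scene");cv2.imwrite("pics/s2.png",cv2.resize(p[150:330,100:300,::-1],None,fx=3.3,fy=3.3,interpolation=cv2.INTER_CUBIC))
E
```

```text
t: 4.17
tool_pos: [0.5348, -0.2762, 0.0939]
tool_rot: [2.686, -1.629, 0.013]
contact_force: [1.2, 0.2, 0.2]
opening: 0.0164
grip_force: 24.5
t 4.17 pos [ 534.8 -276.2   93.9] shift mm [-324.  -228.1    2.4] roll 0.001 z [ 0.007 -0.005 -1.   ] open 16.4 grip 24.5 F [1.2 0.2 0.2] q6 2.06
```

View pics/s2.png

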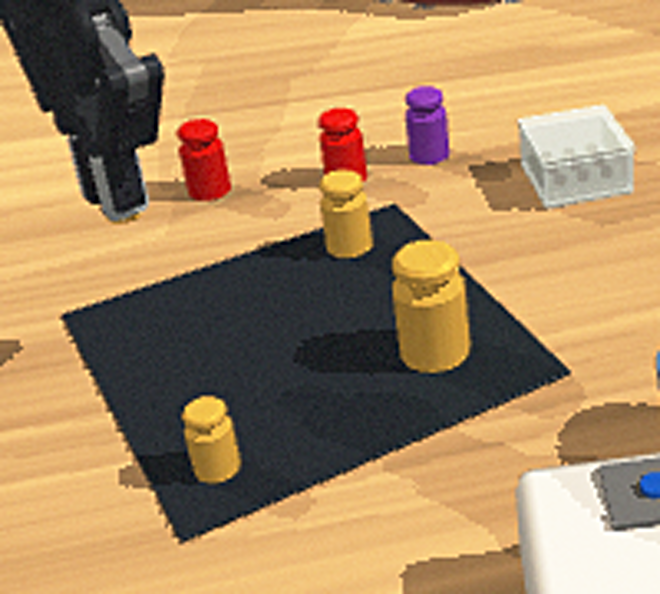

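```bash
python3 go.py 587.3 116.5 110; python3 -m handwheel '[{"tx":0,"ty":0,"tz":-16,"roll":0},{"tx":-27,"ty":-19,"tz":0,"roll":0},{"tx":-30,"ty":-21,"tz":0,"roll":0},{"tx":-30,"ty":-21,"tz":0,"roll":0},{"tx":-30,"ty":-21,"tz":0,"roll":0},{"tx":-30,"ty":-21,"tz":0,"roll":0},{"tx":-30,"ty":-21,"tz":0,"roll":0},{"tx":-30,"ty":-21,"tz":0,"roll":0},{"tx":-30,"ty":-21,"tz":0,"roll":0},{"tx":-30,"ty":-21,"tz":0,"roll":0},{"tx":-30,"ty":-21,"tz":0,"roll":0},{"tx":-27,"ty":-20,"tz":0,"roll":0}]' |tail -2;python3 go.py 587.3 116.5 110
python3 -m handwheel '[{"tx":0,"ty":0,"tz":0,"roll":0},{"tx":0,"ty":0,"tz":0,"roll":0},{"tx":0,"ty":0,"tz":0,"roll":0}]' |tail -2;python3 go.py 587.3 116.5 110; python3 wrist.py w4 20
```

```text
t 4.22 pos [ 533.7 -275.4   91.3] shift mm [-322.7 -228.8  -19.5] roll 0.001 z [ 0.004 -0.003 -1.   ] open 16.6 grip 24.5 F [-0.2  0.4 -0.8] q6 2.06
opening: 0.017
grip_force: 24.5
t 5.22 pos [583.  120.1 102.3] shift mm [ 5.2 -2.1 -7.7] roll 0.001 z [-0.004 -0.    -1.   ] open 17.0 grip 24.5 F [-0.4 -0.7 -0.2] q6 2.74
opening: 0.0169
grip_force: 24.6
t 5.47 pos [583.5 117.7 102.9] shift mm [ 2.8 -2.8 -7.1] roll 0.001 z [-0.003 -0.001 -1.   ] open 16.9 grip 24.6 F [0.1 0.3 0. ] q6 2.74
brass [320   0  57  33 517] at z 20 [616.1 -31. ]
brass [390   0  27  31 250] at z 20 [583.5 -54.7]
brass [528   0  32  22 602] at z 20 [ 471.9 -152.8]
brass [   0   14   78   77 1786] at z 20 [847.5  91.8]
brass [370  17  22  47 151] at z 20 [590.2 -28.2]
brass [ 269  250   39   58 1871] at z 20 [560.1 163.7]
brass [ 17 296  17  38 199] at z 20 [794.2 363.2]
brass [   0  312   68  108 2299] at z 20 [806.8 510.2]
brass [ 502  318   58  102 2284] at z 20 [170.1 173.3]
green [284. 207.] [588.2 116.3] [69.  41.1] 27.5
green [281. 250.] [571.5 148.6] [68.8 13.2] 27.8
green [288. 331.] [532.8 216.1] [50.8 51.6] 27.5
```

View pics/w4.png

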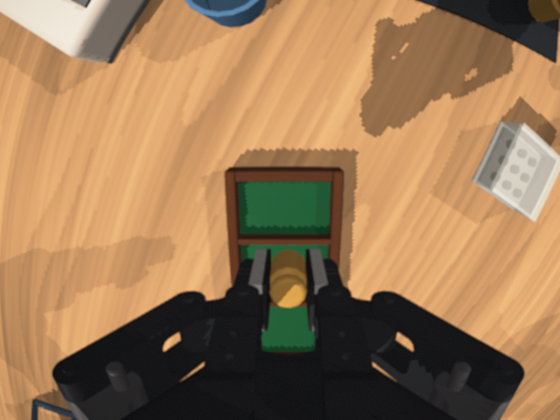

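The wrist view shows the narrow cell at (284,207), cast to (588,116), which agrees with the top view. The weight is centred in the pads at (288,278). I'll centre over the cell and lower.

```bash
python3 -m handwheel '[{"tx":3,"ty":-3,"tz":8,"roll":0},{"tx":0,"ty":0,"tz":15,"roll":0},{"tx":0,"ty":0,"tz":15,"roll":0},{"tx":0,"ty":0,"tz":15,"roll":0},{"tx":0,"ty":0,"tz":13,"roll":0},{"tx":0,"ty":0,"tz":8,"roll":0},{"tx":0,"ty":0,"tz":4,"roll":0},{"tx":0,"ty":0,"tz":2,"roll":0},{"tx":0,"ty":0,"tz":0,"roll":0},{"tx":0,"ty":0,"tz":0,"roll":0}]' >/dev/null;python3 go.py 587.7 116.4 17
```

```text
t 6.35 pos [589.5 116.8  25.5] shift mm [-0.5  1.8  8.5] roll 0.001 z [ 0.001  0.    -1.   ] open 16.6 grip 24.6 F [0.4 0.4 0.2] q6 2.73
```

```bash
python3 -m handwheel '[{"tx":0,"ty":1,"tz":2,"roll":0},{"tx":0,"ty":0,"tz":2,"roll":0},{"tx":0,"ty":0,"tz":1,"roll":0},{"tx":0,"ty":0,"tz":0,"roll":0},{"tx":0,"ty":0,"tz":0,"roll":0}]' >/dev/null;python3 go.py 587.7 116.4 17
python3 -m handwheel '[{"tx":0,"ty":0,"tz":1,"roll":0},{"tx":0,"ty":0,"tz":0,"roll":0}]' >/dev/null;python3 go.py 587.7 116.4 17
python3 -m handwheel '[{"tx":0,"ty":0,"tz":1,"roll":0},{"tx":0,"ty":0,"tz":0,"roll":0}]' >/dev/null;python3 go.py 587.7 116.4 17
```

```text
t 6.77 pos [587.8 116.4  19.7] shift mm [-0.1  0.1  2.7] roll 0.001 z [-0.  0. -1.] open 16.5 grip 24.6 F [ 0.1 -0.4 -0.7] q6 2.73
t 6.93 pos [587.9 116.4  18.6] shift mm [-0.1  0.1  1.6] roll 0.001 z [-0.  0. -1.] open 16.6 grip 24.6 F [ 0.9  0.2 -0.3] q6 2.73
t 7.10 pos [587.8 116.3  17.5] shift mm [-0.1  0.   0.5] roll 0.001 z [-0. -0. -1.] open 16.7 grip 24.6 F [-0.2  0.4  0.2] q6 2.73
```

Not touching yet, so I'll continue in 1 mm steps.

```bash
python3 -m handwheel '[{"tx":0,"ty":0,"tz":1,"roll":0},{"tx":0,"ty":0,"tz":0,"roll":0}]' >/dev/null;python3 go.py 587.7 116.4 17
python3 -m handwheel '[{"tx":0,"ty":0,"tz":0.7,"roll":0},{"tx":0,"ty":0,"tz":0,"roll":0}]' >/dev/null;python3 go.py 587.7 116.4 17
```

```text
t 7.27 pos [588.1 116.4  17.1] shift mm [-0.2  0.3  0.1] roll 0.001 z [ 0.  0. -1.] open 16.4 grip 24.8 F [-0.6 -0.2  2.4] q6 2.73
t 7.43 pos [588.1 116.4  17. ] shift mm [-0.2  0.4  0. ] roll 0.001 z [-0. -0. -1.] open 16.4 grip 25.2 F [-2.6 -0.4  6.2] q6 2.73
```

```bash
python3 wrist.py w5 20 | grep -v green
```

```text
brass [ 269  250   39   59 1930] at z 20 [587.1 120. ]
```

The weight is resting on the felt, as predicted (TCP 17.1). I'll release, rise and go to the 100.

```bash
python3 -m handwheel '[{"tx":0,"ty":0,"tz":-0.7,"roll":0},{"tx":0,"ty":0,"tz":0,"roll":0},{"tx":0,"ty":0,"tz":0,"roll":0},{"tx":0,"ty":0,"tz":0,"roll":0},{"tx":0,"ty":0,"tz":-5,"roll":0},{"tx":0,"ty":0,"tz":-10,"roll":0},{"tx":0,"ty":0,"tz":-20,"roll":0},{"tx":0,"ty":0,"tz":-30,"roll":0},{"tx":0,"ty":0,"tz":-25,"roll":0},{"tx":0,"ty":0,"tz":0,"roll":0}]' 28 >/dev/null;python3 go.py 643.7 -244.5 110; python3 wrist.py w6 20
python3 - <<'E'
from h import *
p,d=optics.get_image("scene");cv2.imwrite("pics/s3.png",cv2.resize(p[150:270,320:460,::-1],None,fx=4,fy=4,interpolation=cv2.INTER_CUBIC))
E
```

```text
t 8.32 pos [592.3 116.8 114.7] shift mm [344.1 121.5   5. ] roll 0.001 z [ 0.012  0.001 -1.   ] open 28.3 grip 0.0 F [1.4 0.1 1. ] q6 2.73
brass [317   0  28  33 179] at z 20 [635.9 -29.9]
brass [529   0  31  32 805] at z 20 [ 472.8 -157.6]
brass [363   3  30  32 216] at z 20 [604.2 -45.1]
brass [390   3  28  28 191] at z 20 [587.2 -60.5]
brass [   0   10   92   65 1173] at z 20 [876.1  83.7]
brass [472  39  21  47 199] at z 20 [514.5 -67.7]
brass [282 202  25  33 659] at z 20 [587.6 119. ]
brass [   0  309   50  111 2286] at z 20 [822.9 523.3]
brass [ 512  315   48  105 2064] at z 20 [171.3 164.8]
green [295. 208.] [588.2 116.3] [69.  40.9] 27.7
green [289. 268.] [563.6 162.6] [68.3 46.3] 28.0
green [291. 327.] [535.6 217.2] [69.7 52.7] 27.7
```

View pics/s3.png

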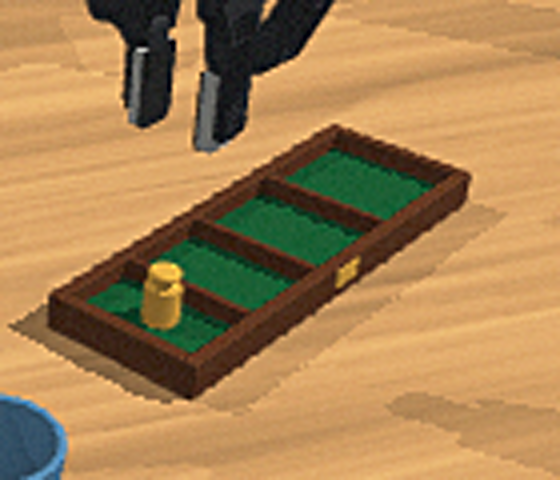

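The scene crop shows the 50 standing upright in the narrowest cell, at crop (162,295). Next is the 100.

```bash
python3 -m handwheel '[{"tx":15,"ty":5,"tz":0,"roll":0},{"tx":30,"ty":10.5,"tz":0,"roll":0},{"tx":30,"ty":10.5,"tz":0,"roll":0},{"tx":30,"ty":10.5,"tz":0,"roll":0},{"tx":30,"ty":10.5,"tz":0,"roll":0},{"tx":30,"ty":10.5,"tz":0,"roll":0},{"tx":30,"ty":10.5,"tz":0,"roll":0},{"tx":30,"ty":10.5,"tz":0,"roll":0},{"tx":30,"ty":10.5,"tz":0,"roll":0},{"tx":30,"ty":10.5,"tz":0,"roll":0},{"tx":30,"ty":10.5,"tz":0,"roll":0},{"tx":30,"ty":10.5,"tz":0,"roll":0}]' 45 >/dev/null
python3 -m handwheel '[{"tx":0,"ty":0,"tz":0,"roll":0},{"tx":0,"ty":0,"tz":0,"roll":0},{"tx":0,"ty":0,"tz":0,"roll":0}]' >/dev/null;python3 go.py 643.7 -244.5 9;python3 wrist.py w7 25
python3 - <<'E'
from h import *
for n in("top","scene"):
    p,d=optics.get_image(n);W=cloud(n,d);hsv=cv2.cvtColor(p,cv2.COLOR_RGB2HSV)
    m=(cv2.inRange(hsv,(12,120,60),(32,255,255))>0)&(W[...,2]>.022)&(abs(W[...,0]-.587)<.04)&(abs(W[...,1]-.116)<.04)
    Q=W[m];Q=Q[Q[:,2]>Q[:,2].max()-.006];print(n,Q.min(0),Q.max(0),((Q.min(0)+Q.max(0))/2).round(4))
E
```

```text
t 9.67 pos [ 639.6 -244.5  105.1] shift mm [ 2.1 -3.7 96.1] roll 0.0 z [-0.002  0.002 -1.   ] open 44.9 grip 0.0 F [-0.2  0.5  0.9] q6 2.19
brass [ 268  190   31   42 1058] at z 25 [ 645.8 -247.6]
brass [ 262  320   42   36 1223] at z 25 [ 592.8 -144.7]
brass [389 349  36  42 766] at z 25 [ 463.  -153.9]
top [0.57868296 0.1114434  0.03662537] [0.59281691 0.12514462 0.04247024] [0.5857 0.1183 0.0395]
scene [0.57944276 0.11168705 0.03336559] [0.59608842 0.12696662 0.03933557] [0.5878 0.1193 0.0364]
```

The 50 measures about (587,119), within 2.5 mm of its cell's middle. I'll descend on the 100.

```bash
python3 -m handwheel '[{"tx":3,"ty":-3.7,"tz":6,"roll":0},{"tx":0,"ty":0,"tz":15,"roll":0},{"tx":0,"ty":0,"tz":15,"roll":0},{"tx":0,"ty":0,"tz":15,"roll":0},{"tx":0,"ty":0,"tz":15,"roll":0},{"tx":0,"ty":0,"tz":14,"roll":0},{"tx":0,"ty":0,"tz":10,"roll":0},{"tx":0,"ty":0,"tz":5,"roll":0},{"tx":0,"ty":0,"tz":0,"roll":0},{"tx":0,"ty":0,"tz":0,"roll":0}]' >/dev/null;python3 go.py 643.7 -244.5 9
python3 -m handwheel '[{"tx":0,"ty":0,"tz":0,"roll":0},{"tx":0,"ty":0,"tz":0,"roll":0},{"tx":0,"ty":0,"tz":0,"roll":0},{"tx":0,"ty":0,"tz":0,"roll":0},{"tx":0,"ty":0,"tz":0,"roll":0},{"tx":0,"ty":0,"tz":0,"roll":0},{"tx":0,"ty":0,"tz":0,"roll":0}]' 0 30 >/dev/null; python3 go.py 643.7 -244.5 9
python3 -m handwheel '[{"tx":0,"ty":0,"tz":-5,"roll":0},{"tx":0,"ty":0,"tz":-10,"roll":0},{"tx":0,"ty":0,"tz":-20,"roll":0},{"tx":0,"ty":0,"tz":-25,"roll":0},{"tx":0,"ty":0,"tz":-25,"roll":0},{"tx":0,"ty":0,"tz":-15,"roll":0},{"tx":0,"ty":0,"tz":0,"roll":0},{"tx":0,"ty":0,"tz":0,"roll":0}]' >/dev/null; python3 go.py 563.5 162.4 110
```

```text
t 10.65 pos [ 645.3 -246.4   11.7] shift mm [-2.4  0.6  2.7] roll 0.001 z [ 0. -0. -1.] open 45.2 grip 0.0 F [-0.9 -0.   0.7] q6 2.19
t 11.23 pos [ 646.2 -246.7   13.2] shift mm [-3.1  1.2  4.2] roll 0.001 z [ 0.002 -0.001 -1.   ] open 20.7 grip 29.9 F [-0.6 -0.3  5.5] q6 2.19
t 11.90 pos [ 645.6 -246.4  112.6] shift mm [-400.4 -116.2    2.1] roll 0.001 z [ 0.002 -0.001 -1.   ] open 20.8 grip 29.5 F [ 0.1 -0.4 -0.9] q6 2.19
```

```bash
python3 -m handwheel '[{"tx":-20,"ty":-6,"tz":0,"roll":0},{"tx":-33,"ty":-9.5,"tz":0,"roll":0},{"tx":-34,"ty":-10,"tz":0,"roll":0},{"tx":-34,"ty":-10,"tz":0,"roll":0},{"tx":-34,"ty":-10,"tz":0,"roll":0},{"tx":-34,"ty":-10,"tz":0,"roll":0},{"tx":-34,"ty":-10,"tz":0,"roll":0},{"tx":-34,"ty":-10,"tz":0,"roll":0},{"tx":-34,"ty":-10,"tz":0,"roll":0},{"tx":-34,"ty":-10,"tz":0,"roll":0},{"tx":-34,"ty":-10,"tz":0,"roll":0},{"tx":-30,"ty":-8,"tz":0,"roll":0}]' >/dev/null
python3 -m handwheel '[{"tx":-9,"ty":1,"tz":0,"roll":0},{"tx":0,"ty":0,"tz":0,"roll":0},{"tx":0,"ty":0,"tz":0,"roll":0},{"tx":0,"ty":0,"tz":0,"roll":0}]' >/dev/null;python3 go.py 564.3 160.7 26;python3 wrist.py w8 20 | grep green
```

```text
t 13.23 pos [560.7 157.5 110.6] shift mm [-1.2 -4.8 84.6] roll -0.0 z [-0.002 -0.001 -1.   ] open 20.4 grip 29.5 F [ 0.3  0.5 -0.7] q6 2.81
green [282. 145.] [588.7 115.7] [69.1 43.1] 27.3
green [282. 212.] [564.2 162.4] [69.  48.8] 27.6
green [287. 337.] [503.5 269.6] [61.  45.1] 27.8
```

```bash
python3 -m handwheel '[{"tx":-1,"ty":-4.3,"tz":8,"roll":0},{"tx":0,"ty":0,"tz":15,"roll":0},{"tx":0,"ty":0,"tz":15,"roll":0},{"tx":0,"ty":0,"tz":15,"roll":0},{"tx":0,"ty":0,"tz":13,"roll":0},{"tx":0,"ty":0,"tz":10,"roll":0},{"tx":0,"ty":0,"tz":5,"roll":0},{"tx":0,"ty":0,"tz":2,"roll":0},{"tx":0,"ty":0,"tz":0,"roll":0},{"tx":0,"ty":0,"tz":0,"roll":0},{"tx":0,"ty":0,"tz":0,"roll":0}]' >/dev/null;python3 go.py 564.3 160.7 20.2
```

```text
t 14.20 pos [565.1 161.7  29.8] shift mm [0.5 1.2 9.6] roll 0.001 z [ 0.002  0.    -1.   ] open 20.4 grip 29.5 F [-0.1  0.2 -0.9] q6 2.81
```

```bash
python3 -m handwheel '[{"tx":0,"ty":1,"tz":3,"roll":0},{"tx":0,"ty":0,"tz":2,"roll":0},{"tx":0,"ty":0,"tz":1,"roll":0},{"tx":0,"ty":0,"tz":0,"roll":0},{"tx":0,"ty":0,"tz":0,"roll":0}]' >/dev/null;python3 go.py 564.3 160.7 20.2
python3 -m handwheel '[{"tx":0,"ty":0,"tz":1,"roll":0},{"tx":0,"ty":0,"tz":0,"roll":0}]' >/dev/null;python3 go.py 564.3 160.7 20.2
python3 -m handwheel '[{"tx":0,"ty":0,"tz":1,"roll":0},{"tx":0,"ty":0,"tz":0,"roll":0}]' >/dev/null;python3 go.py 564.3 160.7 20.2
```

```text
t 14.62 pos [563.3 161.1  22.6] shift mm [ 0.8 -0.7  2.4] roll 0.001 z [-0. -0. -1.] open 20.8 grip 29.5 F [ 0.8 -0.6 -1.2] q6 2.81
t 14.78 pos [563.4 161.1  21.6] shift mm [ 0.8 -0.6  1.4] roll 0.001 z [-0. -0. -1.] open 20.5 grip 29.5 F [ 0.1  0.4 -0.4] q6 2.81
t 14.95 pos [563.3 161.1  20.5] shift mm [ 0.8 -0.7  0.3] roll 0.001 z [-0. -0. -1.] open 20.4 grip 29.5 F [-0.4 -0.2 -1.9] q6 2.81
```

```bash
python3 -m handwheel '[{"tx":0,"ty":0,"tz":0.8,"roll":0},{"tx":0,"ty":0,"tz":0,"roll":0}]' >/dev/null;python3 go.py 564.3 160.7 20.2
python3 -m handwheel '[{"tx":0,"ty":0,"tz":0.6,"roll":0},{"tx":0,"ty":0,"tz":0,"roll":0}]' >/dev/null;python3 go.py 564.3 160.7 20.2
```

```text
t 15.12 pos [563.6 161.1  20.2] shift mm [ 0.7 -0.4  0. ] roll 0.001 z [ 0.  0. -1.] open 20.2 grip 29.7 F [-1.8  0.1  1.5] q6 2.81
t 15.28 pos [563.6 161.1  20.2] shift mm [ 0.7 -0.4  0. ] roll 0.001 z [-0. -0. -1.] open 20.3 grip 30.1 F [-1.8 -0.8  4.9] q6 2.81
```

Touching. I'll release, rise and head for the 200.

```bash
python3 -m handwheel '[{"tx":0,"ty":0,"tz":-0.6,"roll":0},{"tx":0,"ty":0,"tz":0,"roll":0},{"tx":0,"ty":0,"tz":0,"roll":0},{"tx":0,"ty":0,"tz":0,"roll":0},{"tx":0,"ty":0,"tz":-5,"roll":0},{"tx":0,"ty":0,"tz":-10,"roll":0},{"tx":0,"ty":0,"tz":-20,"roll":0},{"tx":0,"ty":0,"tz":-30,"roll":0},{"tx":0,"ty":0,"tz":-25,"roll":0},{"tx":0,"ty":0,"tz":0,"roll":0},{"tx":0,"ty":0,"tz":0,"roll":0}]' 32 >/dev/null;python3 go.py 466.9 -161.2 110
```

```text
t 16.20 pos [565.4 161.4 113.3] shift mm [240.5 236.5   2.5] roll 0.001 z [ 0.006  0.001 -1.   ] open 32.3 grip 0.0 F [-0.1  0.5 -0.4] q6 2.81
```

```bash
python3 -m handwheel '[{"tx":12,"ty":12,"tz":0,"roll":0},{"tx":21,"ty":21,"tz":0,"roll":0},{"tx":21,"ty":21,"tz":0,"roll":0},{"tx":21,"ty":21,"tz":0,"roll":0},{"tx":21,"ty":21,"tz":0,"roll":0},{"tx":21,"ty":21,"tz":0,"roll":0},{"tx":21,"ty":21,"tz":0,"roll":0},{"tx":21,"ty":21,"tz":0,"roll":0},{"tx":21,"ty":21,"tz":0,"roll":0},{"tx":21,"ty":21,"tz":0,"roll":0},{"tx":21,"ty":20,"tz":0,"roll":0},{"tx":18,"ty":15,"tz":0,"roll":0}]' 52 >/dev/null
python3 -m handwheel '[{"tx":0,"ty":0,"tz":0,"roll":0},{"tx":0,"ty":0,"tz":0,"roll":0},{"tx":0,"ty":0,"tz":0,"roll":0},{"tx":0,"ty":0,"tz":0,"roll":0}]' >/dev/null;python3 go.py 466.9 -161.2 14;python3 wrist.py w9 30
python3 - <<'E'
from h import *
for n in("top","scene"):
    p,d=optics.get_image(n);W=cloud(n,d);hsv=cv2.cvtColor(p,cv2.COLOR_RGB2HSV)
    for X,Y,h in((.563,.162,.03),(.587,.118,.022),(.467,-.161,.03),(.5855,-.129,.03)):
        m=(cv2.inRange(hsv,(12,120,60),(32,255,255))>0)&(W[...,2]>h)&(abs(W[...,0]-X)<.03)&(abs(W[...,1]-Y)<.03)
        Q=W[m];
        if len(Q): Q=Q[Q[:,2]>Q[:,2].max()-.006];print(n,((Q.min(0)+Q.max(0))/2).round(4))
E
```

```text
t 17.53 pos [ 465.  -159.7  109.3] shift mm [ 2.3 -1.1 95.3] roll 0.002 z [-0.001  0.001 -1.   ] open 52.1 grip 0.0 F [-0.7  0.1  0.1] q6 2.18
brass [  87  150   77   64 3465] at z 30 [ 589.3 -127.8]
brass [ 267  186   41   54 1742] at z 30 [ 467.9 -162.8]
top [0.5627 0.1621 0.0485]
top [0.586  0.1182 0.0387]
top [ 0.4391 -0.1328  0.2425]
top [ 0.5829 -0.1288  0.0668]
scene [0.5631 0.1621 0.0455]
scene [0.5877 0.1189 0.0369]
scene [ 0.4679 -0.1904  0.2886]
scene [ 0.587  -0.1288  0.0636]
```

The 100 is at (563,162), the centre of its cell. I'll descend on the 200.

```bash
python3 -m handwheel '[{"tx":1.5,"ty":-1,"tz":6,"roll":0},{"tx":0,"ty":0,"tz":15,"roll":0},{"tx":0,"ty":0,"tz":15,"roll":0},{"tx":0,"ty":0,"tz":15,"roll":0},{"tx":0,"ty":0,"tz":15,"roll":0},{"tx":0,"ty":0,"tz":14,"roll":0},{"tx":0,"ty":0,"tz":9,"roll":0},{"tx":0,"ty":0,"tz":5,"roll":0},{"tx":0,"ty":0,"tz":0,"roll":0},{"tx":0,"ty":0,"tz":0,"roll":0},{"tx":0,"ty":0,"tz":0,"roll":0}]' >/dev/null;python3 go.py 466.9 -161.2 15
python3 -m handwheel '[{"tx":0,"ty":0,"tz":0,"roll":0},{"tx":0,"ty":0,"tz":0,"roll":0},{"tx":0,"ty":0,"tz":0,"roll":0},{"tx":0,"ty":0,"tz":0,"roll":0},{"tx":0,"ty":0,"tz":0,"roll":0},{"tx":0,"ty":0,"tz":0,"roll":0},{"tx":0,"ty":0,"tz":0,"roll":0}]' 0 40 >/dev/null; python3 go.py 466.9 -161.2 15
python3 -m handwheel '[{"tx":0,"ty":0,"tz":-5,"roll":0},{"tx":0,"ty":0,"tz":-10,"roll":0},{"tx":0,"ty":0,"tz":-20,"roll":0},{"tx":0,"ty":0,"tz":-25,"roll":0},{"tx":0,"ty":0,"tz":-25,"roll":0},{"tx":0,"ty":0,"tz":-15,"roll":0},{"tx":0,"ty":0,"tz":0,"roll":0},{"tx":0,"ty":0,"tz":0,"roll":0}]' >/dev/null; python3 go.py 536 216 115
```

```text
t 18.60 pos [ 467.5 -162.    16.8] shift mm [-1.   0.1  1.8] roll 0.001 z [ 0.002 -0.001 -1.   ] open 52.2 grip 0.0 F [-0.2  0.5 -0.2] q6 2.18
t 19.18 pos [ 467.5 -162.1   17. ] shift mm [-1.1  0.1  2. ] roll 0.001 z [ 0.002 -0.001 -1.   ] open 26.4 grip 40.1 F [-1.3 -0.7  6.6] q6 2.18
t 19.85 pos [ 467.  -161.8  116.6] shift mm [-303.1 -235.8    1.4] roll 0.001 z [ 0.002 -0.001 -1.   ] open 26.4 grip 39.6 F [ 0.2  0.5 -2.5] q6 2.18
```

```bash
python3 -m handwheel '[{"tx":-15,"ty":-12,"tz":0,"roll":0},{"tx":-27,"ty":-21,"tz":0,"roll":0},{"tx":-27,"ty":-21,"tz":0,"roll":0},{"tx":-27,"ty":-21,"tz":0,"roll":0},{"tx":-27,"ty":-21,"tz":0,"roll":0},{"tx":-27,"ty":-21,"tz":0,"roll":0},{"tx":-27,"ty":-21,"tz":0,"roll":0},{"tx":-27,"ty":-21,"tz":0,"roll":0},{"tx":-27,"ty":-21,"tz":0,"roll":0},{"tx":-27,"ty":-21,"tz":0,"roll":0},{"tx":-27,"ty":-21,"tz":0,"roll":0},{"tx":-18,"ty":-15,"tz":0,"roll":0}]' >/dev/null
python3 -m handwheel '[{"tx":0,"ty":0,"tz":0,"roll":0},{"tx":0,"ty":0,"tz":0,"roll":0},{"tx":0,"ty":0,"tz":0,"roll":0},{"tx":0,"ty":0,"tz":0,"roll":0}]' >/dev/null;python3 go.py 536 216 30;python3 wrist.py w10 20 | grep green
```

```text
t 21.18 pos [535.9 215.4 114.6] shift mm [-0.5 -0.6 84.6] roll -0.0 z [-0.002 -0.001 -1.   ] open 26.7 grip 39.9 F [-0.5 -0.2 -3.1] q6 2.92
green [288.  63.] [588.7 115.3] [68.8 42.3] 27.6
green [288. 131.] [564.7 161.7] [69.1 50.7] 27.5
green [288. 205.] [536.7 215.4] [69.  56.6] 27.6
```

```bash
python3 -m handwheel '[{"tx":0,"ty":-0.5,"tz":8,"roll":0},{"tx":0,"ty":0,"tz":15,"roll":0},{"tx":0,"ty":0,"tz":15,"roll":0},{"tx":0,"ty":0,"tz":15,"roll":0},{"tx":0,"ty":0,"tz":13,"roll":0},{"tx":0,"ty":0,"tz":10,"roll":0},{"tx":0,"ty":0,"tz":5,"roll":0},{"tx":0,"ty":0,"tz":3,"roll":0},{"tx":0,"ty":0,"tz":2,"roll":0},{"tx":0,"ty":0,"tz":0,"roll":0},{"tx":0,"ty":0,"tz":0,"roll":0},{"tx":0,"ty":0,"tz":0,"roll":0}]' >/dev/null;python3 go.py 536.3 215.6 24
python3 -m handwheel '[{"tx":0,"ty":0,"tz":1,"roll":0},{"tx":0,"ty":0,"tz":1,"roll":0},{"tx":0,"ty":0,"tz":0,"roll":0},{"tx":0,"ty":0,"tz":0,"roll":0}]' >/dev/null;python3 go.py 536.3 215.6 24
```

```text
t 22.23 pos [537.9 217.   30.8] shift mm [0.5 2.1 6.8] roll 0.001 z [ 0.002  0.    -1.   ] open 26.3 grip 39.9 F [-0.5 -0.3 -1.6] q6 2.92
t 22.57 pos [537.2 216.8  27.9] shift mm [0.7 1.3 3.9] roll 0.001 z [-0. -0. -1.] open 26.1 grip 39.9 F [-1.2  0.3 -2.1] q6 2.92
```

```bash
python3 -m handwheel '[{"tx":0.5,"ty":1.2,"tz":1.5,"roll":0},{"tx":0,"ty":0,"tz":1,"roll":0},{"tx":0,"ty":0,"tz":0,"roll":0},{"tx":0,"ty":0,"tz":0,"roll":0}]' >/dev/null;python3 go.py 536.3 215.6 24
python3 -m handwheel '[{"tx":0,"ty":0,"tz":1,"roll":0},{"tx":0,"ty":0,"tz":0,"roll":0}]' >/dev/null;python3 go.py 536.3 215.6 24
python3 -m handwheel '[{"tx":0,"ty":0,"tz":0.8,"roll":0},{"tx":0,"ty":0,"tz":0,"roll":0}]' >/dev/null;python3 go.py 536.3 215.6 24
```

```text
t 22.90 pos [536.2 215.7  25.2] shift mm [ 0.2 -0.   1.2] roll 0.001 z [-0. -0. -1.] open 26.5 grip 39.9 F [-0.   0.3 -1.7] q6 2.91
t 23.07 pos [536.3 215.8  24.3] shift mm [0.1 0.1 0.3] roll 0.001 z [-0. -0. -1.] open 26.4 grip 39.9 F [ 1.   0.4 -1.7] q6 2.91
t 23.23 pos [536.5 215.8  24. ] shift mm [0.1 0.3 0. ] roll 0.001 z [ 0. -0. -1.] open 25.7 grip 40.1 F [-2.   0.4  2.1] q6 2.91
```

Touching (+2 N against −1.7 N in the air). I'll release, rise and head for the 500.

```bash
python3 -m handwheel '[{"tx":0,"ty":0,"tz":0,"roll":0},{"tx":0,"ty":0,"tz":0,"roll":0},{"tx":0,"ty":0,"tz":0,"roll":0},{"tx":0,"ty":0,"tz":0,"roll":0},{"tx":0,"ty":0,"tz":-5,"roll":0},{"tx":0,"ty":0,"tz":-10,"roll":0},{"tx":0,"ty":0,"tz":-20,"roll":0},{"tx":0,"ty":0,"tz":-30,"roll":0},{"tx":0,"ty":0,"tz":-25,"roll":0},{"tx":0,"ty":0,"tz":-5,"roll":0},{"tx":0,"ty":0,"tz":0,"roll":0},{"tx":0,"ty":0,"tz":0,"roll":0}]' 38 >/dev/null;python3 go.py 585.5 -129 120
```

```text
t 24.23 pos [536.4 215.8 118.8] shift mm [328.4 115.8  -1.2] roll 0.001 z [ 0.001  0.    -1.   ] open 37.8 grip 0.0 F [ 0.6  1.1 -0. ] q6 2.91
```

```bash
python3 -m handwheel '[{"tx":18,"ty":6,"tz":0,"roll":0},{"tx":29,"ty":10,"tz":0,"roll":0},{"tx":29,"ty":10,"tz":0,"roll":0},{"tx":29,"ty":10,"tz":0,"roll":0},{"tx":29,"ty":10,"tz":0,"roll":0},{"tx":29,"ty":10,"tz":0,"roll":0},{"tx":29,"ty":10,"tz":0,"roll":0},{"tx":29,"ty":10,"tz":0,"roll":0},{"tx":29,"ty":10,"tz":0,"roll":0},{"tx":29,"ty":10,"tz":0,"roll":0},{"tx":29,"ty":10,"tz":0,"roll":0},{"tx":20,"ty":9,"tz":0,"roll":0}]' 64 >/dev/null
python3 -m handwheel '[{"tx":0,"ty":0,"tz":0,"roll":0},{"tx":0,"ty":0,"tz":0,"roll":0},{"tx":0,"ty":0,"tz":0,"roll":0},{"tx":0,"ty":0,"tz":0,"roll":0}]' >/dev/null;python3 go.py 585.5 -129 18;python3 wrist.py w11 35
python3 - <<'E'
from h import *
for n in("top","scene"):
    p,d=optics.get_image(n);W=cloud(n,d);hsv=cv2.cvtColor(p,cv2.COLOR_RGB2HSV)
    for X,Y,h in((.536,.216,.03),(.563,.162,.03),(.587,.118,.022)):
        m=(cv2.inRange(hsv,(12,120,60),(32,255,255))>0)&(W[...,2]>h)&(abs(W[...,0]-X)<.03)&(abs(W[...,1]-Y)<.03)
        Q=W[m];
        if len(Q): Q=Q[Q[:,2]>Q[:,2].max()-.006];print(n,((Q.min(0)+Q.max(0))/2).round(4))
E
```

```text
t 25.57 pos [ 585.4 -126.9  117.4] shift mm [ 2.1  0.7 99.4] roll 0.002 z [-0.002  0.001 -1.   ] open 64.2 grip 0.0 F [ 0.4 -0.7 -0.3] q6 2.32
brass [ 263  178   55   72 3154] at z 35 [ 585.8 -129.3]
green [168. 383.] [607.6 126.8] [23.5 27.2] 27.5
top [0.5351 0.2165 0.0585]
top [0.5617 0.1622 0.0491]
top [0.5862 0.1182 0.039 ]
scene [0.5379 0.2156 0.0552]
scene [0.5642 0.1615 0.0454]
scene [0.5878 0.1191 0.0368]
```

The 200 is at (536.5,216), centred. I'll grip the 500 higher up, so the fingers stay above the case walls.

```bash
python3 -m handwheel '[{"tx":1.5,"ty":0.7,"tz":6,"roll":0},{"tx":0,"ty":0,"tz":15,"roll":0},{"tx":0,"ty":0,"tz":15,"roll":0},{"tx":0,"ty":0,"tz":15,"roll":0},{"tx":0,"ty":0,"tz":15,"roll":0},{"tx":0,"ty":0,"tz":15,"roll":0},{"tx":0,"ty":0,"tz":11,"roll":0},{"tx":0,"ty":0,"tz":6,"roll":0},{"tx":0,"ty":0,"tz":0,"roll":0},{"tx":0,"ty":0,"tz":0,"roll":0},{"tx":0,"ty":0,"tz":0,"roll":0}]' >/dev/null;python3 go.py 585.5 -129 19
python3 -m handwheel '[{"tx":0,"ty":0,"tz":0,"roll":0},{"tx":0,"ty":0,"tz":0,"roll":0},{"tx":0,"ty":0,"tz":0,"roll":0},{"tx":0,"ty":0,"tz":0,"roll":0},{"tx":0,"ty":0,"tz":0,"roll":0},{"tx":0,"ty":0,"tz":0,"roll":0},{"tx":0,"ty":0,"tz":0,"roll":0}]' 0 60 >/dev/null; python3 go.py 585.5 -129 19
python3 -m handwheel '[{"tx":0,"ty":0,"tz":-5,"roll":0},{"tx":0,"ty":0,"tz":-10,"roll":0},{"tx":0,"ty":0,"tz":-20,"roll":0},{"tx":0,"ty":0,"tz":-25,"roll":0},{"tx":0,"ty":0,"tz":-25,"roll":0},{"tx":0,"ty":0,"tz":-25,"roll":0},{"tx":0,"ty":0,"tz":0,"roll":0},{"tx":0,"ty":0,"tz":0,"roll":0}]' >/dev/null; python3 go.py 504 277 130
```

```text
t 26.63 pos [ 586.9 -130.1   21.6] shift mm [-1.6  0.8  2.6] roll 0.001 z [ 0.002 -0.001 -1.   ] open 64.3 grip 0.0 F [-0.1 -0.2 -0.3] q6 2.32
t 27.22 pos [ 586.9 -130.3   22. ] shift mm [-1.8  0.7  3. ] roll 0.001 z [ 0.002 -0.001 -1.   ] open 35.7 grip 60.9 F [-2.5 -0.4  5.4] q6 2.32
t 27.88 pos [ 586.9 -130.1  131.8] shift mm [-399.3 -114.7    1.2] roll 0.001 z [ 0.003 -0.001 -1.   ] open 36.2 grip 60.8 F [ 0.6  0.1 -5.8] q6 2.32
```

```bash
python3 -m handwheel '[{"tx":-20,"ty":-6,"tz":0,"roll":0},{"tx":-33,"ty":-9.5,"tz":0,"roll":0},{"tx":-35,"ty":-10,"tz":0,"roll":0},{"tx":-35,"ty":-10,"tz":0,"roll":0},{"tx":-35,"ty":-10,"tz":0,"roll":0},{"tx":-35,"ty":-10,"tz":0,"roll":0},{"tx":-35,"ty":-10,"tz":0,"roll":0},{"tx":-35,"ty":-10,"tz":0,"roll":0},{"tx":-35,"ty":-10,"tz":0,"roll":0},{"tx":-35,"ty":-10,"tz":0,"roll":0},{"tx":-35,"ty":-10,"tz":0,"roll":0},{"tx":-20,"ty":-6,"tz":0,"roll":0}]' >/dev/null
python3 -m handwheel '[{"tx":-10,"ty":-3,"tz":0,"roll":0},{"tx":0,"ty":0,"tz":0,"roll":0},{"tx":0,"ty":0,"tz":0,"roll":0},{"tx":0,"ty":0,"tz":0,"roll":0},{"tx":0,"ty":0,"tz":0,"roll":0}]' >/dev/null;python3 go.py 504.7 276.2 36;python3 wrist.py w12 20 | grep green
```

```text
t 29.30 pos [503.7 274.6 129.8] shift mm [-1.  -1.7 93.8] roll -0.001 z [-0.001 -0.001 -1.   ] open 35.9 grip 60.9 F [-0.3 -0.3 -4.9] q6 3.03
green [286.   4.] [582. 128.] [68.4  8.4] 27.4
green [286.  49.] [565.1 161.4] [68.6 50. ] 27.4
green [287. 121.] [537.1 215. ] [69.1 58.7] 27.6
green [286. 197.] [504.9 276.6] [69.  67.6] 27.7
```

```bash
python3 -m handwheel '[{"tx":-0.5,"ty":-0.7,"tz":8,"roll":0},{"tx":0,"ty":0,"tz":16,"roll":0},{"tx":0,"ty":0,"tz":16,"roll":0},{"tx":0,"ty":0,"tz":16,"roll":0},{"tx":0,"ty":0,"tz":15,"roll":0},{"tx":0,"ty":0,"tz":12,"roll":0},{"tx":0,"ty":0,"tz":7,"roll":0},{"tx":0,"ty":0,"tz":3,"roll":0},{"tx":0,"ty":0,"tz":2,"roll":0},{"tx":0,"ty":0,"tz":0,"roll":0},{"tx":0,"ty":0,"tz":0,"roll":0},{"tx":0,"ty":0,"tz":0,"roll":0}]' >/dev/null
python3 -m handwheel '[{"tx":0,"ty":0,"tz":0,"roll":0},{"tx":0,"ty":0,"tz":0,"roll":0},{"tx":0,"ty":0,"tz":0,"roll":0}]' >/dev/null;python3 go.py 504.7 276.2 29
```

```text
t 30.60 pos [504.3 276.9  36. ] shift mm [ 0.8 -0.1  7. ] roll 0.001 z [ 0.001  0.    -1.   ] open 36.2 grip 60.9 F [ 0.4  0.6 -5.5] q6 3.03
```

```bash
python3 -m handwheel '[{"tx":0.7,"ty":0,"tz":2,"roll":0},{"tx":0,"ty":0,"tz":2,"roll":0},{"tx":0,"ty":0,"tz":1,"roll":0},{"tx":0,"ty":0,"tz":0,"roll":0},{"tx":0,"ty":0,"tz":0,"roll":0},{"tx":0,"ty":0,"tz":0,"roll":0}]' >/dev/null;python3 go.py 504.7 276.2 29
python3 -m handwheel '[{"tx":0,"ty":0,"tz":1,"roll":0},{"tx":0,"ty":0,"tz":0,"roll":0},{"tx":0,"ty":0,"tz":0,"roll":0}]' >/dev/null;python3 go.py 504.7 276.2 29
python3 -m handwheel '[{"tx":0,"ty":0,"tz":0.7,"roll":0},{"tx":0,"ty":0,"tz":0,"roll":0},{"tx":0,"ty":0,"tz":0,"roll":0}]' >/dev/null;python3 go.py 504.7 276.2 29
```

```text
t 31.10 pos [504.4 276.1  30.6] shift mm [ 0.1 -0.3  1.6] roll 0.001 z [-0.  0. -1.] open 36.1 grip 60.9 F [ 0.2  0.1 -5. ] q6 3.03
t 31.35 pos [504.3 276.1  29.5] shift mm [ 0.1 -0.4  0.5] roll 0.001 z [-0. -0. -1.] open 36.2 grip 60.9 F [ 0.5 -0.4 -4.5] q6 3.03
t 31.60 pos [504.5 276.2  29.1] shift mm [ 0.1 -0.2  0.1] roll 0.001 z [ 0.  0. -1.] open 36.0 grip 61.0 F [-0.8  0.9 -4.1] q6 3.03
```

```bash
python3 -m handwheel '[{"tx":0,"ty":0,"tz":0.5,"roll":0},{"tx":0,"ty":0,"tz":0,"roll":0},{"tx":0,"ty":0,"tz":0,"roll":0}]' >/dev/null;python3 go.py 504.7 276.2 29
python3 -m handwheel '[{"tx":0,"ty":0,"tz":0.3,"roll":0},{"tx":0,"ty":0,"tz":0,"roll":0},{"tx":0,"ty":0,"tz":0,"roll":0}]' >/dev/null;python3 go.py 504.7 276.2 29
```

```text
t 31.85 pos [504.5 276.2  29. ] shift mm [ 0.1 -0.2  0. ] roll 0.001 z [ 0.  0. -1.] open 35.8 grip 61.4 F [-2.  -0.9  0.6] q6 3.03
t 32.10 pos [504.5 276.2  29. ] shift mm [ 0.1 -0.1  0. ] roll 0.001 z [ 0. -0. -1.] open 36.1 grip 61.8 F [-4.8 -2.7  5.1] q6 3.03
```

Seated. I'll release, rise, move clear and check everything.

```bash
python3 -m handwheel '[{"tx":0,"ty":0,"tz":-0.4,"roll":0},{"tx":0,"ty":0,"tz":0,"roll":0}]' >/dev/null; python3 -m handwheel '[{"tx":0,"ty":0,"tz":0,"roll":0},{"tx":0,"ty":0,"tz":0,"roll":0},{"tx":0,"ty":0,"tz":0,"roll":0},{"tx":0,"ty":0,"tz":0,"roll":0},{"tx":0,"ty":0,"tz":-5,"roll":0},{"tx":0,"ty":0,"tz":-10,"roll":0},{"tx":0,"ty":0,"tz":-20,"roll":0},{"tx":0,"ty":0,"tz":-30,"roll":0},{"tx":0,"ty":0,"tz":-30,"roll":0},{"tx":0,"ty":0,"tz":-20,"roll":0},{"tx":0,"ty":0,"tz":-5,"roll":0},{"tx":0,"ty":0,"tz":0,"roll":0}]' 50 >/dev/null
python3 -m handwheel '[{"tx":20,"ty":0,"tz":0,"roll":0},{"tx":30,"ty":0,"tz":0,"roll":0},{"tx":30,"ty":0,"tz":0,"roll":0},{"tx":30,"ty":0,"tz":0,"roll":0},{"tx":30,"ty":0,"tz":0,"roll":0},{"tx":30,"ty":0,"tz":0,"roll":0},{"tx":30,"ty":0,"tz":0,"roll":0},{"tx":30,"ty":0,"tz":0,"roll":0},{"tx":30,"ty":0,"tz":0,"roll":0},{"tx":30,"ty":0,"tz":0,"roll":0},{"tx":30,"ty":0,"tz":0,"roll":0},{"tx":15,"ty":0,"tz":0,"roll":0}]' >/dev/null
python3 -m handwheel '[{"tx":0,"ty":0,"tz":0,"roll":0},{"tx":0,"ty":0,"tz":0,"roll":0},{"tx":0,"ty":0,"tz":0,"roll":0},{"tx":0,"ty":0,"tz":0,"roll":0}]' |head -2
python3 - <<'E'
from h import *
for n in("top","scene"):
    p,d=optics.get_image(n);W=cloud(n,d);hsv=cv2.cvtColor(p,cv2.COLOR_RGB2HSV)
    for X,Y,h in((.504,.277,.04),(.536,.216,.03),(.563,.162,.03),(.587,.118,.022)):
        m=(cv2.inRange(hsv,(12,120,60),(32,255,255))>0)&(W[...,2]>h)&(abs(W[...,0]-X)<.03)&(abs(W[...,1]-Y)<.03)
        Q=W[m];
        if len(Q): Q=Q[Q[:,2]>Q[:,2].max()-.006];print(n,((Q.min(0)+Q.max(0))/2).round(4))
    for nm,lo,hi in(("cup",(100,90,20),(112,255,255)),("white",(0,0,170),(180,40,255))):
        m=(cv2.inRange(hsv,lo,hi)>0)&(W[...,2]>.015)&(W[...,0]>.3)&(W[...,0]<.74)&(abs(W[...,1])<.1)
        P=W[m]
        if len(P): print(nm,P.min(0).round(3),P.max(0).round(3))
    if n=="scene": cv2.imwrite("pics/s4.png",cv2.resize(p[120:320,100:480,::-1],None,fx=2,fy=2,interpolation=cv2.INTER_CUBIC))
E
```

```text
t: 34.6
tool_pos: [0.6585, -0.0195, 0.1479]
top [0.5034 0.2767 0.0731]
top [0.5352 0.2164 0.0582]
top [0.561  0.162  0.0487]
top [0.588  0.1238 0.0383]
white [ 0.336 -0.076  0.247] [0.708 0.025 0.951]
scene [0.5058 0.2769 0.0713]
scene [0.5377 0.2154 0.0556]
scene [0.5625 0.1622 0.0453]
scene [0.587  0.1189 0.0361]
cup [ 0.599 -0.081  0.015] [0.724 0.022 0.402]
white [ 0.394 -0.04   0.015] [0.687 0.025 0.328]
```

View pics/s4.png

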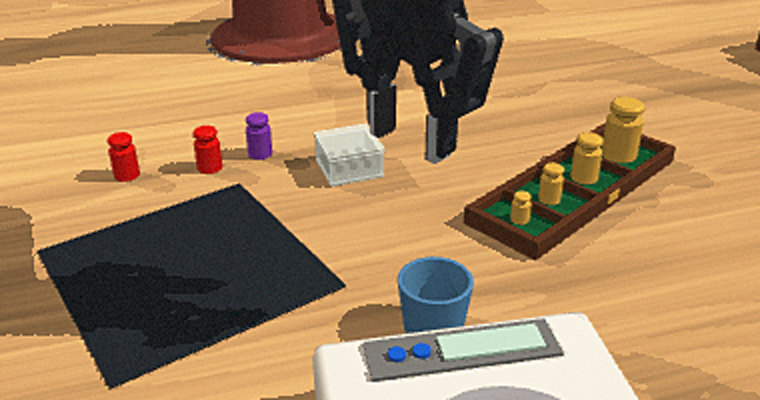

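The picture shows all four weights upright in order in the case, with the 50 at (521,208) and the 500 at (624,130). The box at (348,155), the cup and the look-alikes have not moved.

```bash
python3 -c "
from station import ctrl;print(ctrl.finish_job())"
```

```text
the job is handed in; nothing more can be done
None
```

The job is handed in at about 35 s of the 93 s allowed: all four weights stand upright in order in their compartments, the 50 g about 2.5 mm off its middle and the others within about 2 mm, with the specimen box and blue cup not touched.

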